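# Switch off the power strip and point out the faulty charger

### The job

The white USB charger plugged into the power strip in front of you is crackling. Switch the strip off by pressing the raised end of its orange rocker fully down, then point at the white charger from straight above, fingertips about 1 to 3 cm over the middle of its top and never touching it, so that a colleague sees which one to pull out; keep still there for three seconds and finish while still pointing. Grasp nothing: leave all plug-in units seated, and the strip and everything else where they are.

Things in the scene. Friction and masses are not known exactly. Their poses are not given: they have to be found in the camera images.
- strip: loose white four-way power strip, 250 mm long (y) x 54 mm (x), face 42 mm high. Origin under its middle, z up. The orange rocker is at y = -84 mm, by the lead; four socket wells (37 mm square, floor 22 mm up) centred at x 0.5, y = -38.5, 7.5, 53.5, 99.5 mm: the first empty, the others hold the three plug-in units in any order. A 0.2 m tall blue drawer cabinet stands beyond its +y end
- strip_switch (a joint): orange rocker of the strip, 24 mm along the strip's x and 12 mm along y, in rad: 0 = on, its -x end (nearer the robot, with a small dark ring) standing up; 0.349 = fully off, -x end pressed down, +x end up. Pressing the -x end from above raises the value. No spring: it stays where it is left; about 3 N at its outer part moves it
- rocker_raised (a point): point on top of the rocker's -x end, the end that stands up while on, 2.5 mm in from its outer edge and 8.5 mm in x from the pivot; there it is 47 mm above the worktop while on and sinks about 3 mm to the off stop, where the outer edge is only about 1 mm proud of the strip's face. x, y as the strip's
- charger_white: the crackling unit: glossy white USB charger with two USB slots side by side in its top, 44 mm (x) x 36 mm (y). Loose, but its round foot sits 20 mm deep in a socket well with about 1.5 mm play. Origin: centre of the foot's underside, on the well floor. z up
- charger_white_top (a point): centre of the white charger's top, 52.5 mm above its origin, about 75 mm above the worktop. x, y, z as the charger's. This is what to point at
- charger_black: black ribbed USB charger with one small oval slot, 40 x 34 mm, seated the same way; its top is 81 mm above the worktop. Origin: underside of its foot. Not to be pointed at
- tester: round orange socket tester, 39 mm across, with three little lamps on top, seated the same way; its top is 71 mm above the worktop. Origin: underside of its foot. Not to be pointed at
- phone: black phone lying flat, 144 x 68 x 8 mm, origin at its underside's centre; leave alone
- driver: yellow and black screwdriver lying on the worktop, 165 x 18 x 20 mm; leave alone
- cleaner: small upright bottle with a blue cap, 39 mm across, 96 mm tall, origin at its underside's centre; leave alone
- tape: amber roll of tape lying flat, 62 mm across, 10 mm high; leave alone

How it is judged:
By the outcome, as a careful person would: the job done as asked, in the order asked, and still so for the second after the job is handed in, with the robot touching nothing.
It also fails if it takes over 35 s, if anything falls off the work surface, if the arm or the gripper's body presses on something with over 40 N, if the wrist force passes 120 N, or if a joint passes its speed limit or range.

### The arm

A 6-joint arm with a two-finger parallel gripper is mounted at the origin on the work surface; the furniture and walls round the work are solid. World frame = base frame: x ahead of the robot, y to its left, z up, the work surface at z = 0. Lengths are in mm, angles in rad, forces in N, time in s.
With the tool pointing down it reaches from about 400 to 925 mm from the base axis. Payload 12.5 kg.
Tool frame: the origin (TCP) lies between the finger pads, 19 mm behind the fingertips; this is the grasp point; z points along the fingers, y is the line along which they close (so a half turn about z gives the same grasp; the last joint's range is limited). The gripper opens to 95 mm and grips with 3 to 60 N. Pads are 20 mm wide; open, the fingers measure 119 mm over their backs; the gripper's body (75 mm by 180 mm) begins 59 mm behind the grasp point.
Start: joints at [1.148, 0.491, 1.559, -0, 1.092, -0.106], TCP at [194.687, 593.92, 233.461] pointing down, gripper open.
Joint ranges: [-3.1, 3.1], [-0.84, 2.19], [0.05, 2.79], [-1.13, 4.28], [0.06, 2.93], [-2.69, 2.69]. Speed limits (rad/s): [2.22, 2.22, 2.79, 3.14, 3.14, 3.14].

### API

Orientations are given as [roll, pitch, yaw] about the fixed x, y, z axes, in that order (R = Rz(yaw) Ry(pitch) Rx(roll)).
In Python, from cell import env gives the robot as it stands.
- The arm moves only by the shell command python3 -m crank 'ROWS'. ROWS is JSON, a list of rows, each a list of 5 numbers: the shift along the tool's x, y, z in mm, then the turn about the tool's z in degrees, then the finger opening in mm, from 0 to 95.1. In form: [[dx, dy, dz, yaw, grip], ...]. A call has 1 to 10 rows; each row is the pose to reach, as a shift and turn from the pose commanded when the call began, along the tool's axes at that moment; what a row does not reach only later rows make up. A row lasts 1/12 s, in which the tool goes at most 41.7 mm and 7.16 degrees, less where a joint would pass 70% of its speed; a pose out of reach is approached as far as the arm can. A call with a gripper value outside its range is refused whole. The fingers move at their own pace and stop on an object; the grip force is fixed at half the most. Time passes only in rows, so rows that repeat a pose let the fingers close. It gives the time, the measured TCP pose, the force, the opening and the grip force at its end, in the units of the state.
- env.state(): the state, without advancing time (a new reading comes with each control period).
- env.read_camera(name): name is "side" or "top" or "wrist"; returns a dict with "img" (400x640x3 uint8, blue, green, red), "K" (3x3 intrinsics, pixels), "pose" (4x4, takes a point from camera to world coordinates). Camera axes: x right, y down, z forward; pixel columns grow to the right and rows downward; lengths in mm; the calibration is good to about 2 mm. The wrist camera is an equidistant fisheye: a pixel r from the principal point sees the ray r / f radians off the axis. A picture is of the moment at which its call begins. There is no depth.
- env.job_done(): hands the job in; it is judged then, once.
The state is a dict: "t": time; "joints": joint angles; "qvel": joint speeds; "tau": joint torques, N m; "eef_pos": TCP position; "tcp_rot": TCP orientation; "ft_force": force on the tool from outside, world axes, zero at the start; "moment": the same for the moment, N m; "opening": opening from 0.0 (shut) to 1.0 (fully open); "grip_force": force on a finger pad.
Only numpy, scipy, OpenCV 4.12 (cv2) and the standard library are available. Lean on these libraries where they do the work, as an engineer would, in place of code of your own. Each camera call takes 0.05 s, during which the arm holds its last target. There are 200 camera calls.

## Working session

There is one attempt and no reset: what is moved stays moved. The work goes in short steps, Python scripts to look and compute and a shell command to move; the robot and the scene stay as the last step left them, time stands still between calls to the robot, and variables do not carry over. Pictures are saved under pics/ and viewed, at most 10 in all, crops included, and the job is handed in when it is done.

```bash
mkdir -p pics
python3 - <<'E'
from cell import env
import cv2,numpy as np
for n in ("top","side"):
    c=env.read_camera(n); cv2.imwrite(f"pics/{n}1.png",c["img"]); print(n,c["K"].tolist(),np.round(c["pose"],4).tolist())
s=env.state(); print(s["t"],s["eef_pos"],s["tcp_rot"],s["opening"])
E
```

```text
top [[453.90268251051265, 0.0, 318.71506723092654], [0.0, 453.90268251051265, 201.85340690517953], [0.0, 0.0, 1.0]] [[0.0078, -0.9812, 0.1931, 245.8743], [-0.9998, -0.0039, 0.0207, -6.5856], [-0.0195, -0.1932, -0.981, 1089.453], [0.0, 0.0, 0.0, 1.0]]
side [[366.67076580667396, 0.0, 319.2597853119882], [0.0, 366.67076580667396, 202.3318398019893], [0.0, 0.0, 1.0]] [[0.9404, -0.2122, 0.2656, 163.8779], [-0.34, -0.5855, 0.736, -735.0335], [-0.0007, -0.7824, -0.6227, 695.721], [0.0, 0.0, 0.0, 1.0]]
0.1 [194.60194435 593.71747355 232.93754119] [-3.14063413e+00 -9.54079552e-05  2.82483185e+00] 0.9991276536578935
```

View pics/top1.png

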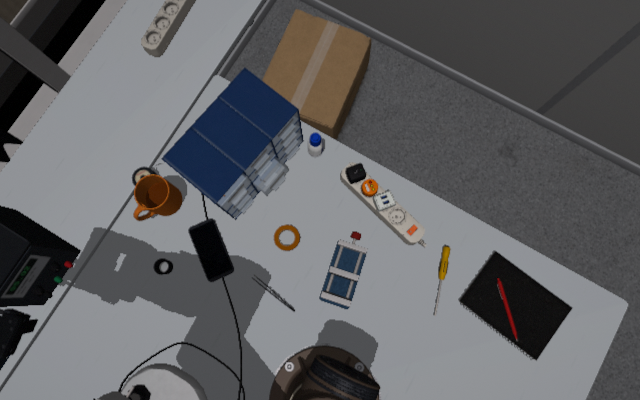

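View pics/side1.png

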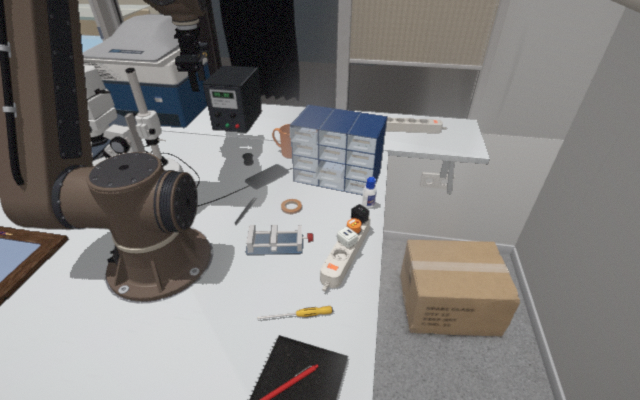

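The top view shows the strip from about (345,170) to (422,240), with black at (356,173), tester at (370,187), white at (385,200), the empty well at (398,216) and the rocker at (412,230). I'll enlarge both views.

Run:
```python
import cv2,numpy as np
a=cv2.imread("pics/top1.png")[155:255,330:440]; b=cv2.imread("pics/side1.png")[195:295,310:390]
a=cv2.resize(a,None,fx=4,fy=4,interpolation=cv2.INTER_CUBIC); b=cv2.resize(b,None,fx=4,fy=4,interpolation=cv2.INTER_CUBIC)
cv2.imwrite("pics/crop.png",np.hstack([a,b]))
```

```text
(no output)
```

View pics/crop.png

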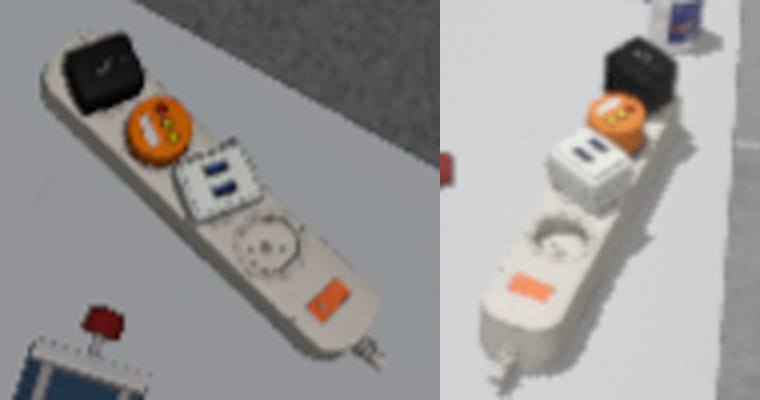

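Top crop: rocker centre is at (329,299), white top at (220,182), tester at (160,128) and black at (103,72). Side crop: rocker at (531,287) and white top at (594,150). I'll project these onto their known heights.

```bash
cat > h.py <<'E'
import numpy as np
CAM={"top":(np.array([[453.9027,0,318.715],[0,453.9027,201.853],[0,0,1]]),np.array([[0.0078,-0.9812,0.1931,245.8743],[-0.9998,-0.0039,0.0207,-6.5856],[-0.0195,-0.1932,-0.981,1089.453]])),
"side":(np.array([[366.6708,0,319.26],[0,366.6708,202.332],[0,0,1]]),np.array([[0.9404,-0.2122,0.2656,163.8779],[-0.34,-0.5855,0.736,-735.0335],[-0.0007,-0.7824,-0.6227,695.721]]))}
def ray(cam,u,z):
    K,P=CAM[cam]; d=P[:,:3]@np.linalg.inv(K)@[u[0],u[1],1]; return P[:,3]+d*(z-P[2,3])/d[2]
E
python3 - <<'E'
from h import *
t=lambda x,y:(x/4+330-.4,y/4+155-.4); s=lambda x,y:((x-440)/4+310-.4,y/4+195-.4)
P={}
for n,z,a,b in (("rocker",44,(329,299),(531,287)),("white",75,(220,182),(594,150)),("tester",71,(160,128),(617,112)),("black",81,(103,72),(640,65))):
    A,B=ray("top",t(*a),z)[:2],ray("side",s(*b),z)[:2]; P[n]=(A+B)/2; print(n,A.round(1),B.round(1))
d=P["black"]-P["rocker"]; print(np.linalg.norm(d))
ys={"rocker":-84,"white":7.5,"tester":53.5,"black":99.5}
Y=np.array(list(ys.values()));X=np.array(list(P.values()))
k=np.polyfit(Y,X,1); u=k[0]; print("scale",np.linalg.norm(u)); u/=np.linalg.norm(u)
xs=np.array([u[1],-u[0]]); o=k[1]
print("yhat",u,"xhat",xs,"origin",o,"yawdeg",np.degrees(np.arctan2(xs[1],xs[0])))
for n,y in ys.items(): print(n,o+u*y,P[n])
print("raised",P["rocker"]-8.5*xs)
E
```

```text
rocker [ 387.8 -200.3] [ 388.9 -201.5]
white [ 450.2 -135. ] [ 455.4 -136.5]
tester [ 482.5 -101.7] [ 485.2 -105.1]
black [513.  -68.7] [513.1 -78.1]
178.38473972009345
scale 0.9756949836460185
yhat [0.69926413 0.71486339] xhat [ 0.71486339 -0.69926413] origin [ 446.46297934 -141.69969636] yawdeg -44.36799511609577
rocker [ 387.72479212 -201.74822141] [ 388.30271072 -200.89459456]
white [ 451.70746035 -136.3382209 ] [ 452.82059177 -135.74029223]
tester [ 483.87361049 -103.4545048 ] [ 483.87276724 -103.42370491]
black [516.03976064 -70.5707887 ] [513.04938847 -73.38231376]
raised [ 382.22637187 -194.95084942]
```

```bash
cat >> h.py <<'E'
def rel(p,target,yaw,pos_cmd=None):
    from scipy.spatial.transform import Rotation as R
    M=R.from_euler("xyz",[np.pi,0,yaw]).as_matrix()
    return (M.T@(np.array(target)-np.array(p))).round(1)
E
python3 - <<'E'
from h import *
p0=[194.7,593.9,233.5];y=2.825
print(rel(p0,[194.7,593.9,310],y),rel(p0,[420,400,310],y))
y2=2.367
print(rel([420,400,310],[500,50,310],y),rel([500,50,310],[400,-200,190],y2), np.degrees(y-y2))
print("cabinet",[ray("top",u,0)[:2].round() for u in((240,215),)],[ray("top",u,200)[:2].round() for u in((165,155),(245,72),(300,110),(235,190))])
E
```

```text
[  0.    0.  -76.5] [-274.5 -114.1  -76.5]
[-185.  -307.7   -0. ] [-103.4 -248.6  120. ] 26.241467016991713
cabinet [array([427., 208.])] [array([518., 329.]), array([701., 171.]), array([616.,  53.]), array([445., 181.])]
```

```bash
python3 -m crank '[[0,0,-40,0,0],[0,0,-76,0,0],[-275,-114,-76,0,0],[-275,-114,-76,0,0],[-275,-114,-76,0,0],[-275,-114,-76,0,0],[-275,-114,-76,0,0],[-275,-114,-76,0,0],[-275,-114,-76,0,0],[-275,-114,-76,0,0]]' && python3 -m crank '[[-185,-308,0,26.2,0],[-185,-308,0,26.2,0],[-185,-308,0,26.2,0],[-185,-308,0,26.2,0],[-185,-308,0,26.2,0],[-185,-308,0,26.2,0],[-185,-308,0,26.2,0],[-185,-308,0,26.2,0],[-185,-308,0,26.2,0],[-185,-308,0,26.2,0]]' && python3 -m crank '[[-103,-249,60,0,0],[-103,-249,120,0,0],[-103,-249,120,0,0],[-103,-249,120,0,0],[-103,-249,120,0,0],[-103,-249,120,0,0],[-103,-249,120,0,0],[-103,-249,120,0,0],[-103,-249,120,0,0],[-103,-249,120,0,0]]'
python3 - <<'E'
from cell import env
import cv2,numpy as np
c=env.read_camera("wrist"); cv2.imwrite("pics/w1.png",c["img"]); print(c["K"].tolist(),np.round(c["pose"],4).tolist())
np.savez("w1.npz",K=c["K"],P=c["pose"])
s=env.state(); print(s["t"],s["eef_pos"],s["tcp_rot"],s["opening"],s["ft_force"],s["joints"])
E
```

```text
t: 0.93
eef_pos: [424.3, 396.2, 309.1]
tcp_rot: [-3.141, 0.001, 2.821]
ft_force: [-0.6, 0.3, -0.1]
opening: 0.354
grip_force: 0.0
t: 1.77
eef_pos: [501.1, 45.8, 309.1]
tcp_rot: [-3.141, 0.0, 2.364]
ft_force: [-0.1, 0.7, -0.3]
opening: 0.004
grip_force: 0.0
t: 2.6
eef_pos: [400.1, -199.9, 189.5]
tcp_rot: [3.141, -0.001, 2.367]
ft_force: [0.1, 0.9, -0.2]
opening: 0.003
grip_force: 0.0
[[309.70691628693146, 0.0, 318.02089233240105], [0.0, 309.70691628693146, 203.64538974069998], [0.0, 0.0, 1.0]] [[0.6998, 0.6837, 0.207, 340.3248], [0.7143, -0.6696, -0.2032, -142.4287], [-0.0003, 0.2901, -0.957, 340.9289], [0.0, 0.0, 0.0, 1.0]]
2.65 [ 400.45783882 -199.55200683  189.81785632] [3.14123044e+00 3.16298507e-04 2.36807450e+00] 0.006051930102857632 [-0.79053654  1.30700688  0.37908264] [-6.10295071e-01  3.01093793e-01  2.02907069e+00  4.22066853e-04
  8.11057260e-01 -1.40786394e+00]
```

View pics/w1.png

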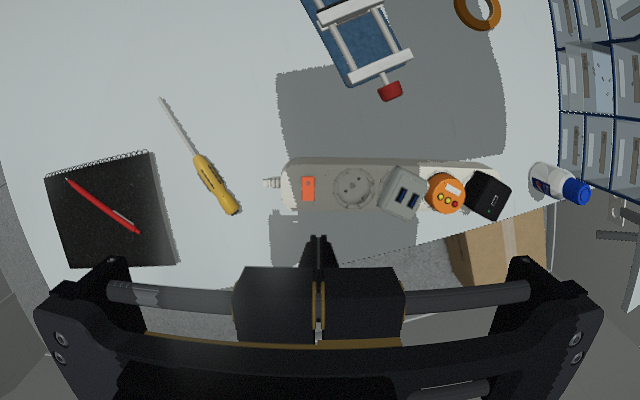

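The wrist view shows the strip running (285,180) to (500,190), rocker at (308,188), white top at about (406,190), and the closed fingertips at (319,240). I'll crop this for precise readings.

Run:
```python
import cv2
a=cv2.imread("pics/w1.png")[145:270,260:460]
cv2.imwrite("pics/w1c.png",cv2.resize(a,None,fx=4,fy=4,interpolation=cv2.INTER_CUBIC))
```

```text
(no output)
```

View pics/w1c.png

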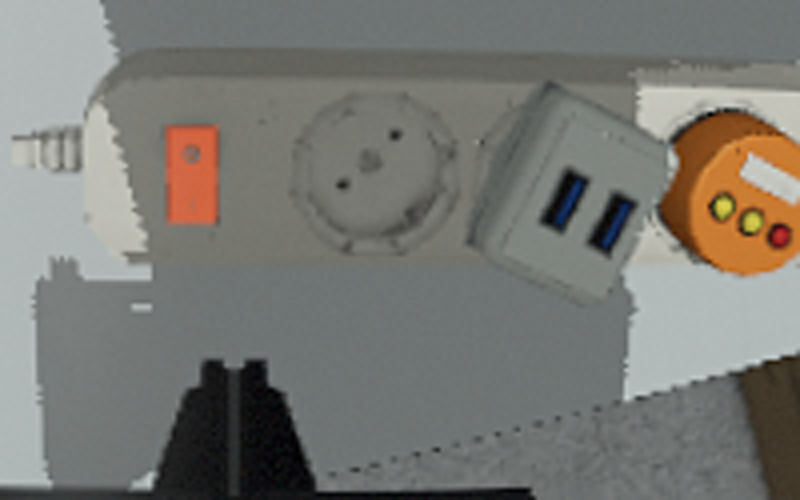

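```bash
cat >> h.py <<'E'
def wray(f,u,z):
    d=np.load(f);K,P=d["K"],d["P"]; v=(np.array(u)-K[:2,2])/K[0,0]; r=np.hypot(*v)
    w=P[:3,:3]@np.r_[v/r*np.sin(r),np.cos(r)]; return P[:3,3]+w*(z-P[2,3])/w[2]
E
python3 - <<'E'
from h import *
c=lambda x,y:(x/4+260-.4,y/4+145-.4)
W=lambda u,z:wray("w1.npz",c(*u),z)[:2]
r=W((192,175),45);ring=W((192,154),47);well=W((372,175),42);print("rocker",r,"ring",ring,"outer",W((192,126),47),"inner",W((192,224),44),"well",well)
for u in((582,203),(578,200),(590,212)):print("white",W(u,75))
for u in((553,95),(668,160),(600,298),(490,248)):print(W(u,75))
a=W((120,80),42);b=W((500,80),42);print("edge dir",np.degrees(np.arctan2(*(b-a)[::-1])))
E
```

```text
rocker [ 385.90747591 -201.59206041] ring [ 381.86336691 -197.46943702] outer [ 376.92499743 -192.5528587 ] inner [ 394.99201367 -210.70172484] well [ 417.74239649 -170.07598617]
white [ 447.88431146 -136.48864926]
white [ 446.66844977 -136.72245944]
white [ 450.8785576  -136.47506409]
[ 424.11286982 -125.16848712]
[ 454.6086116 -114.8061051]
[ 468.89919384 -148.04403154]
[ 440.78968657 -159.08482613]
edge dir 45.89672710953908
```

Run:
```python
from h import *
print(rel([400.3,-199.7,189.7],[375.2,-190.1,72],2.3675))
```

```text
[ 24.7 -10.7 117.7]
```

```bash
python3 -m crank '[[24.7,-10.7,30,0,0],[24.7,-10.7,60,0,0],[24.7,-10.7,85,0,0],[24.7,-10.7,105,0,0],[24.7,-10.7,117,0,0],[24.7,-10.7,118,0,0],[24.7,-10.7,118,0,0],[24.7,-10.7,118,0,0]]'
python3 - <<'E'
from cell import env
import cv2,numpy as np
c=env.read_camera("wrist"); np.savez("w2.npz",K=c["K"],P=c["pose"])
cv2.imwrite("pics/w2.png",cv2.resize(c["img"][110:270,230:430],None,fx=4,fy=3.7,interpolation=cv2.INTER_CUBIC))
s=env.state(); print(s["t"],s["eef_pos"],s["ft_force"])
E
```

```text
t: 3.32
eef_pos: [375.5, -190.3, 72.3]
tcp_rot: [3.141, 0.001, 2.369]
ft_force: [0.2, 0.7, 0.7]
opening: 0.006
grip_force: 0.0
3.3667 [ 375.52130849 -190.58071028   72.44801901] [ 0.38992176  0.05835593 -0.20910825]
```

View pics/w2.png

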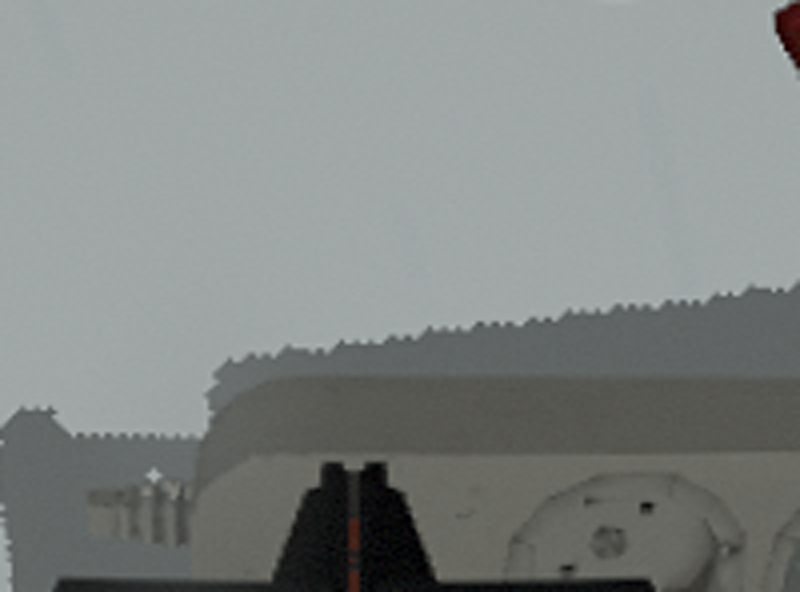

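The tip is centred on the rocker's y, with orange visible through the finger gap, and covers the rocker's near end. Pressing down slowly.

```bash
python3 -m crank '[[0,0,2,0,0],[0,0,4,0,0],[0,0,5,0,0],[0,0,5.5,0,0],[0,0,6,0,0],[0,0,6.5,0,0],[0,0,7,0,0],[0,0,7,0,0]]'; python3 -m crank '[[0,0,0.5,0,0],[0,0,1,0,0],[0,0,1.3,0,0],[0,0,1.3,0,0]]'
```

```text
t: 4.03
eef_pos: [374.3, -190.5, 64.3]
tcp_rot: [-3.142, -0.001, 2.367]
ft_force: [-2.1, 1.5, 3.5]
opening: 0.004
grip_force: 1.3
t: 4.37
eef_pos: [374.1, -190.2, 63.0]
tcp_rot: [-3.141, -0.002, 2.368]
ft_force: [-3.7, 4.1, 6.2]
opening: 0.001
grip_force: 3.2
```

```bash
python3 -m crank '[[0,0,0.4,0,0],[0,0,0.8,0,0],[0,0,0.8,0,0]]';python3 -m crank '[[0,0,0.4,0,0],[0,0,0.8,0,0],[0,0,0.8,0,0]]'
```

```text
t: 4.62
eef_pos: [373.9, -190.0, 62.3]
tcp_rot: [-3.141, -0.002, 2.368]
ft_force: [-5.6, 5.0, 10.7]
opening: 0.004
grip_force: 5.8
t: 4.87
eef_pos: [373.9, -190.0, 62.0]
tcp_rot: [-3.141, -0.002, 2.368]
ft_force: [-6.1, 6.9, 22.2]
opening: 0.003
grip_force: 11.4
```

The force rose to 22 N and the tip stalled, so the rocker is at a stop. Going straight up, then looking.

```bash
python3 -m crank '[[0,0,-5,0,0],[0,0,-20,0,0],[0,0,-50,0,0],[-25,11,-90,0,0],[-25,11,-127,0,0],[-25,11,-127,0,0],[-25,11,-127,0,0],[-25,11,-127,0,0]]'
python3 - <<'E'
from cell import env
import cv2,numpy as np
c=env.read_camera("wrist"); np.savez("w3.npz",K=c["K"],P=c["pose"])
cv2.imwrite("pics/w3.png",cv2.resize(c["img"][145:270,260:460],None,fx=4,fy=4,interpolation=cv2.INTER_CUBIC))
s=env.state(); print(s["t"],s["eef_pos"],s["tcp_rot"],np.round(c["pose"]-np.load("w1.npz")["P"],3)[:3,3])
E
```

```text
t: 5.53
eef_pos: [400.1, -200.3, 188.2]
tcp_rot: [3.141, 0.0, 2.368]
ft_force: [-0.6, 0.3, -1.0]
opening: 0.002
grip_force: 0.0
5.5833 [ 399.88440855 -200.18336191  187.66028574] [-3.14145415e+00 -1.22392101e-03  2.36744346e+00] [-0.115 -0.341 -1.325]
```

View pics/w3.png

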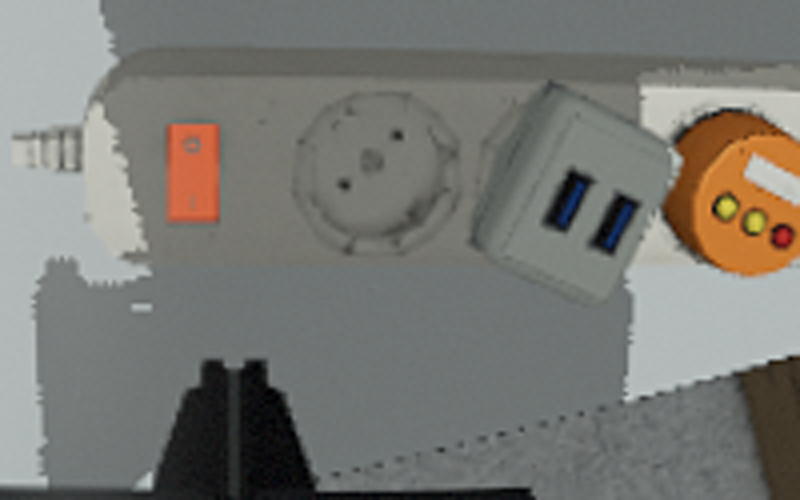

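The rocker flipped: its ring moved from crop y 154 to y 144, its shading changed, and the strip and the units did not move. The tip, flat on the rocker's end, reached z ≈ 43 mm at 22 N. That is at or below the off height, so the switch is fully off. Next I'll go to the white top, crop (582,203).

Run:
```python
from h import *
for u in((582,203),(590,212)): print(wray("w3.npz",(u[0]/4+259.6,u[1]/4+144.6),75))
print(rel([400,-200.2,188],[449.5,-136.5,114],2.368))
```

```text
[ 447.38589799 -136.95966624   75.        ]
[ 450.36643022 -136.94377546   75.        ]
[ 9.1 80.2 74. ]
```

```bash
python3 -m crank '[[9,80,0,0,0],[9,80,0,0,0],[9,80,15,0,0],[9,80,35,0,0],[9,80,55,0,0],[9,80,68,0,0],[9,80,74,0,0],[9,80,74,0,0],[9,80,74,0,0],[9,80,74,0,0]]'
python3 - <<'E'
from cell import env
import cv2,numpy as np
c=env.read_camera("side");t=env.read_camera("top")
f=lambda i:cv2.resize(i,(400,500),interpolation=cv2.INTER_CUBIC)
cv2.imwrite("pics/e.png",np.hstack([f(c["img"][185:285,310:390]),f(t["img"][155:255,345:425])]))
s=env.state(); print(s["t"],s["eef_pos"],s["ft_force"])
E
```

```text
t: 6.42
eef_pos: [450.0, -137.1, 114.8]
tcp_rot: [3.141, 0.0, 2.367]
ft_force: [-0.2, 0.4, -0.1]
opening: 0.007
grip_force: 0.0
6.5167 [ 450.04444258 -137.08086334  115.11198527] [-0.68812107  0.07777225 -0.19033114]
```

View pics/e.png

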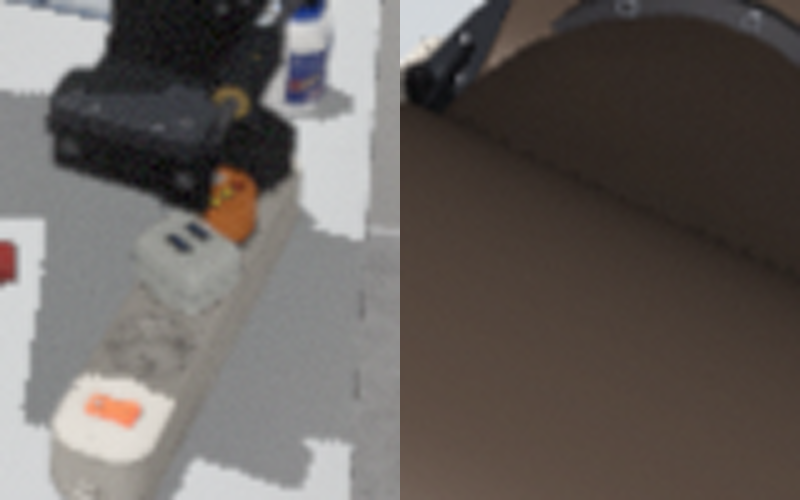

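The side view shows the fingertips at about (190,205), directly over the USB slots at (188,237). The charger is seated and untouched. Holding still for more than 3 s, then handing in.

```bash
R='[[0,0,0,0,0],[0,0,0,0,0],[0,0,0,0,0],[0,0,0,0,0],[0,0,0,0,0],[0,0,0,0,0],[0,0,0,0,0],[0,0,0,0,0],[0,0,0,0,0],[0,0,0,0,0]]' ; unset R
python3 -m crank '[[0,0,0,0,0],[0,0,0,0,0],[0,0,0,0,0],[0,0,0,0,0],[0,0,0,0,0],[0,0,0,0,0],[0,0,0,0,0],[0,0,0,0,0],[0,0,0,0,0],[0,0,0,0,0]]' >/dev/null
python3 -m crank '[[0,0,0,0,0],[0,0,0,0,0],[0,0,0,0,0],[0,0,0,0,0],[0,0,0,0,0],[0,0,0,0,0],[0,0,0,0,0],[0,0,0,0,0],[0,0,0,0,0],[0,0,0,0,0]]' >/dev/null
python3 -m crank '[[0,0,0,0,0],[0,0,0,0,0],[0,0,0,0,0],[0,0,0,0,0],[0,0,0,0,0],[0,0,0,0,0],[0,0,0,0,0],[0,0,0,0,0],[0,0,0,0,0],[0,0,0,0,0]]' >/dev/null
python3 -m crank '[[0,0,0,0,0],[0,0,0,0,0],[0,0,0,0,0],[0,0,0,0,0],[0,0,0,0,0],[0,0,0,0,0],[0,0,0,0,0],[0,0,0,0,0],[0,0,0,0,0],[0,0,0,0,0]]' >/dev/null
python3 -m crank '[[0,0,0,0,0],[0,0,0,0,0],[0,0,0,0,0],[0,0,0,0,0],[0,0,0,0,0],[0,0,0,0,0]]'
python3 -c "from cell import env; print(env.job_done())"
```

```text
t: 10.35
eef_pos: [449.9, -136.9, 114.5]
tcp_rot: [3.141, 0.0, 2.368]
ft_force: [0.6, 0.1, 0.8]
opening: 0.005
grip_force: 0.0
the job is handed in; nothing more can be done
None
```

I pressed the rocker to its off stop, held the fingertips still about 2 cm over the middle of the white charger for over three seconds without touching it, and handed the job in at 10.35 s while still pointing; no verdict was returned.

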